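# Load the sprung pan and hold the cam lift at its top

## Task

Set the round brass weights one at a time on the sprung pan of the cam lift until the red pointer stands inside the green band of the white scale: one or two will do it, too many sink the pointer below the band. Let go of the pan and weights, and only then take the black handle of the red cam lever and swing the lever up until the cam is at its highest lift (lever straight up, not past it). Finish holding it there by the handle, since it springs back if released, and leave the bottle, the cup and the glass dish alone.

Things in the scene. Friction and masses are not known exactly. Their poses are not given: they have to be found in the camera images.
- cam_lift: cam lift, fixed: grey base plate 160 x 170 x 12 mm, origin under its centre, z up. Its own -x side looks toward the robot within 0.3 rad; scale on its +y (left) side, lever on its -y side. Steel guide posts at own (52, +-50) mm reach z = 136 mm; scale plate 44 mm wide at own (-62, 75) mm, top at z = 144 mm with the lift down. A 120 x 120 mm carriage over the base carries the pan
- pan_floor (a point): centre of the inside floor of the round steel pan (inside radius about 50 mm, rim 5 mm higher than the floor, outside diameter 112 mm), on the vertical axis of cam_lift's origin; 141 mm above the worktop with lift and pan deflection zero. It lowers under load and rises with the lift
- pan_drop (a joint): how far the pan has sunk on its springs below its unloaded mark relative to the carriage, m, 0 to 0.034 (down is positive). Empty it rests at 0.001 to 0.011, differently each time. The springs yield about 10 mm per weight (196 N/m) and settle within a second. The green band is 0.014 to 0.028
- pointer (a point): the red pointer bar (32 mm wide, 3 mm high) fixed to the pan, in front of the white scale at the left front of the lift. The green band on the scale is 14 mm high, and its upper edge is 14 mm below the pointer's place at pan_drop 0
- cam_lever (a joint): lever angle, rad, 0 (at rest: level, pointing along cam_lift's own -x toward the robot) to 2.4. It turns about cam_lift's own y axis, up and over away from the robot. Highest lift at 1.571, lever straight up; beyond that the lift falls again. A spring drives it back to 0: about 4 to 6 N at the handle moves it
- lift (a joint): height of the carriage above its lowest position, m: 0 with the lever at rest, 0.024 at the highest lift
- cam_axis (a point): point on the lever's horizontal turning axis, straight beside the middle of the handle, fixed on cam_lift at own (0, -118, 55) mm
- handle (a point): middle of the black handle (cylinder 20 mm diameter, 54 mm long, spins freely) that sticks out along cam_lift's own y at the end of the red lever, on the side away from the pan; 100 mm from the lever's axis, 55 mm above the worktop at rest. The red arm ends 28 mm inward of this point. Take it from above, fingers closing along cam_lift's own x
- weight_0: brass knob weight, 200 g within a few percent: cylinder of 34 mm diameter and 30 mm height with a small knob (19 mm diameter) on top, 44 mm high in all; origin at the centre of its underside. The three weights are alike and stand on the worktop to the left of the lift
- weight_1: second brass weight, same as weight_0. Mind the tall grey meter that stands behind the weights (its front at x = 0.57 m, from y = 0.06 to 0.29 m): pass between weights and lift in front of it, over about x = 0.45 m, y = 0, rather than in a wide swing
- weight_2: third brass weight, same as weight_0
- vial_black_cap: bystander: white sample bottle with black cap, 42 mm diameter, 95 mm high, origin under its centre, behind the lift
- powder_cup: bystander: low round aluminium cup, 55 mm diameter, 14 mm high, origin under its centre, behind the lift
- test_dish: bystander: small glass dish, 65 mm diameter, 12 mm high, origin under its centre, on the left beyond the weights
Things that resemble listed ones, but are neither listed nor needed, are in the scene too. What is shaped like the weight_1 but orange or pink is not meant.

How it is judged:
On the way, in this order (a step that is already met when the one before it is completed fails the run):
1. with the lever still at rest, the pan carries its weights, nothing else touches it and the pointer stands in the green band (value of joint pan_drop between 0.014 and 0.028 m and value of joint cam_lever below 0.12 rad and contact force between each of the arm, the fingers and pan_drop below 0.1 N and contact force between the fingers and weight_0 below 0.1 N and contact force between the fingers and weight_1 below 0.1 N and contact force between the fingers and weight_2 below 0.1 N), for 0.3 s.
2. the cam lever is held by the fingers at the highest lift (value of joint lift above 0.023 m and contact force between the fingers and cam_lever above 1 N), for 0.2 s.
At the end, for the whole second after the job is handed in: The fingers hold the cam lever (more than 1 N) steadily straight up, within 0.2 rad of 1.571, so that the lift stands at 23 mm or more of its 24 mm, and the freely loaded pan's pointer is in the green band (pan sunk 14 to 28 mm) (all of step 2 and value of joint cam_lever between 1.37 and 1.77 rad and value of joint pan_drop between 0.014 and 0.028 m and contact force between each of the arm, the fingers and pan_drop below 0.1 N and contact force between the fingers and weight_0 below 0.1 N and contact force between the fingers and weight_1 below 0.1 N and contact force between the fingers and weight_2 below 0.1 N); the arm keeps its last pose, push and grip.
It fails at once if the bottle, the cup or the glass dish is moved more than 30 mm or tipped (distance of any of vial_black_cap, powder_cup, test_dish from where it was at the start of the episode above 0.03 m or angle between vial_black_cap's own z axis and vertical above 0.5 rad).
It also fails if it takes over 67 s, if anything falls off the work surface, if the arm or the gripper's body presses on something with over 40 N, if the wrist force passes 120 N, or if a joint passes its speed limit or range.

## Robot

A 6-joint arm with a two-finger parallel gripper is mounted at the origin on a cart in front of the work surface, level with it; the furniture and walls round the work are solid. World frame = base frame: x ahead of the robot, y to its left, z up, the work surface at z = 0. Lengths are in m, angles in rad, forces in N, time in s.
With the tool pointing down it reaches from about 0.3 to 0.875 m from the base axis. Payload 6.4 kg.
Tool frame: the origin (TCP) lies at the very end of the fingers, on their centre line; the grasp point (between the pads) lies r.hold_point_z behind it (r.hold_point_z is the distance from the TCP to the grasp point, in m); z points along the fingers, y is the line along which they close (so a half turn about z gives the same grasp; the last joint's range is limited). The gripper opens to 85 mm and grips with 20 to 120 N. Pads are 22 mm wide; open, the fingers measure 114 mm over their backs; the gripper's body (76 mm by 85 mm) begins 54 mm behind the grasp point. The pads swing forward as they close: fully open they stand 13 mm farther back than shut.
Start: joints at [1.138, 0.181, 1.607, -0, 1.354, -0.206], TCP at [0.129, 0.56, 0.231] pointing down, gripper open.
Joint ranges: [-2.99, 2.99], [-0.89, 2.07], [0.3, 2.58], [-1.14, 4.28], [0, 2.63], [-3.12, 3.12]. Speed limits (rad/s): [2.57, 2.57, 3.01, 3.14, 3.14, 3.14].

## Interface

Orientations are given as a unit quaternion [w, x, y, z].
In Python, from plant import r gives the robot as it stands.
- The arm moves only by the tool arm_command, never from a script. Its argument "commands" is a list of rows, each a list of 3 entries, a list of its own where there are three numbers: the turn, a rotation vector about the tool's x, y, z each as a share of pi/4 rad, from -1 to 1, then the shift along the tool's x, y, z each as a share of 800 mm, from -1 to 1, then the closure, from 0 (fully open) to 1 (shut). A call has 1 to 12 rows; each row shifts and turns the commanded pose from where the row before left it, along the tool's axes as they then stand; what a row does not reach is not made up. A row lasts 1/12 s, in which the tool goes at most 41.7 mm and 7.16 degrees, less where a joint would pass 70% of its speed; a pose out of reach is approached as far as the arm can. A call with a number of a shift or a turn outside -1 to 1 is refused whole. A call with a gripper value outside its range is refused whole. The fingers move at their own pace and stop on an object; "force" is the grip in N (left out, the last holds). Time passes only in rows, so rows that do not move let the fingers close. It gives the time, the measured TCP pose, the force, the opening and the grip force at its end, in the units of the state.
- r.observe(): the state, without advancing time (a new reading comes with each control period).
- r.snapshot(name): name is "side" or "top" or "wrist"; returns the picture (384x512x3 uint8, blue, green, red); there is no depth.
- r.camera_info(name): a dict with "mtx" (3x3 intrinsics, pixels), "dist" ([k1, k2, p1, p2, k3] as OpenCV has them; the pictures are not rectified), "camera_from_world" (4x4, takes a point from world to camera coordinates). Camera axes: x right, y up, looking along -z (the intrinsics and any distortion apply to the point x, -y, -z); pixel columns grow to the right and rows downward; lengths in m; the calibration is good to about 2 mm. A picture is of the moment at which its call begins: read the wrist's pose just before it. camera_info takes no time and is no camera call; for the wrist camera it gives the pose at the moment of the call.
- r.close_job(): hands the job in; it is judged then, once.
Trained networks look in the newest picture that a camera, given by its name, has taken for a name from the list of things; names that differ only in an ending like _2 or _b are one class to them, and where a whole thing is asked for, a point or a joint stands for the part that bears it (a point fixed in the world has none). Each returns a list of dicts, best first, with "confidence" (0 to 1); they miss things now and then, are a little off and sometimes report something else, mostly with a low value. They report only what shows in the picture. A call takes as long as a camera call. They do not tell look-alikes from the thing itself.
- r.boxes_of(label, camera): "centre" ([row, column] as shares, 0 to 1, of the picture: columns of its width, rows of its height, amid what is visible of it).
- r.trace(label, camera): "mask" (384x512 bool, what is visible of it) and "centre" ([row, column] as shares, 0 to 1, of the picture: columns of its width, rows of its height, amid what is visible of it).
The state is a dict: "t": time; "joint_positions": joint angles; "joint_velocities": joint speeds; "effort": joint torques, N m; "eef_pos": TCP position; "eef_rot": TCP orientation; "contact_force": force on the tool from outside, world axes, zero at the start; "torque": the same for the moment, N m; "gripper_width": finger opening in m; "grasp_force": force on a finger pad.
Only numpy, scipy, OpenCV 4.12 (cv2) and the standard library are available. Lean on these libraries where they do the work, as an engineer would, in place of code of your own. Each camera call takes 0.05 s, during which the arm holds its last target. There are 200 camera calls.

## Working session

There is one attempt and no reset: what is moved stays moved. The work goes in short steps, Python scripts to look and compute and a tool call to move; the robot and the scene stay as the last step left them, time stands still between calls to the robot, and variables do not carry over. Pictures are saved under pics/ and viewed, at most 10 in all, crops included, and the job is handed in when it is done.

Besides the shell and the picture viewer there is one more tool, called after "Request:" by a JSON object that holds its "method" and its "body". arm_command: Moves the arm, as the interface text tells. Shift numbers are shares of 800 mm and turn numbers shares of pi/4 rad, none past 1 either way. Its arguments: {"type":"object","properties":{"commands":{"type":"array","items":{"type":"array"}},"force":{"type":"number"}},"required":["commands"]}

```bash
mkdir -p pics; ls; cat > h.py <<'E'
import numpy as np, cv2
from plant import r
def ray(cam,rc,px=False):
    i=r.camera_info(cam); K=np.array(i["mtx"],float); d=np.array(i["dist"],float)
    T=np.array(i["camera_from_world"],float)
    u,v=(rc[1],rc[0]) if px else (rc[1]*512,rc[0]*384)
    n=cv2.undistortPoints(np.array([[[u,v]]],float),K,d)[0,0]
    R=T[:3,:3]; return -R.T@T[:3,3], R.T@np.array([n[0],-n[1],-1.])
def atz(cam,rc,z,px=False):
    c,d=ray(cam,rc,px); return c+d*(z-c[2])/d[2]
def proj(cam,p):
    i=r.camera_info(cam); T=np.array(i["camera_from_world"],float)
    q=T[:3,:3]@np.array(p,float)+T[:3,3]
    return cv2.projectPoints(np.array([[q[0],-q[1],-q[2]]]),np.zeros(3),np.zeros(3),np.array(i["mtx"],float),np.array(i["dist"],float))[0].ravel()
E
python3 - <<'E'
from h import *
for c in("top","side"):
    cv2.imwrite(f"pics/{c}0.png",r.snapshot(c)); print(c,ray(c,(.5,.5)))
    for l,z in(("weight_0",.03),("handle",.055),("pan_floor",.14),("pointer",.13),("test_dish",.01),("powder_cup",.01),("vial_black_cap",.09)):
        for b in r.boxes_of(l,c)[:5]: print(l,round(b["confidence"],2),np.round(np.array(b["centre"])*[384,512],1),atz(c,b["centre"],z).round(3))
print(r.observe(),r.hold_point_z)
E
```

```text
pics
top (array([0.42569356, 0.06241618, 1.37975487]), array([ 0.11554074,  0.0087601 , -0.99332472]))
weight_0 0.62 [243.6 277.2] [0.413 0.006 0.03 ]
weight_0 0.55 [231.3 230.3] [0.453 0.159 0.03 ]
weight_0 0.54 [231.9 298.2] [ 0.45  -0.063  0.03 ]
handle 0.64 [206.9 359.6] [ 0.529 -0.263  0.055]
pan_floor 0.79 [184.8 329.8] [ 0.591 -0.152  0.14 ]
pointer 0.57 [183.1 327.9] [ 0.598 -0.148  0.13 ]
test_dish 0.83 [225.9 165.6] [0.472 0.378 0.01 ]
powder_cup 0.67 [150.5 366.5] [ 0.727 -0.305  0.01 ]
vial_black_cap 0.73 [136.2 284.8] [ 0.756 -0.02   0.09 ]
vial_black_cap 0.63 [187.  322.7] [ 0.591 -0.138  0.09 ]
side (array([ 0.20030973, -0.76040011,  0.70705339]), array([ 0.36661059,  0.7479272 , -0.55337475]))
weight_0 0.77 [230.2 197.2] [0.427 0.065 0.03 ]
weight_0 0.71 [255.8 223.6] [ 0.45  -0.061  0.03 ]
weight_0 0.7 [194.9 176.1] [0.428 0.257 0.03 ]
weight_0 0.7 [249.4 202.4] [ 0.412 -0.014  0.03 ]
weight_0 0.45 [211. 197.] [0.456 0.148 0.03 ]
handle 0.32 [195.5 175.9] [0.418 0.216 0.055]
pan_floor 0.59 [223.5 290.3] [ 0.586 -0.147  0.14 ]
pointer 0.78 [223.7 292.8] [ 0.598 -0.14 
[... 242 characters left out ...]
_positions': array([ 1.13772559e+00,  1.80778254e-01,  1.60695719e+00, -2.19661915e-06,
        1.35384037e+00, -2.06286723e-01]), 'joint_velocities': array([ 0.00083636,  0.00145968,  0.00109467,  0.00094874, -0.00255453,
       -0.00117823]), 'effort': array([ 1.41589870e-03, -4.44790721e+01, -3.51668715e+01, -1.61948765e-04,
        4.82334653e-04,  1.28925495e-05]), 'eef_pos': array([0.1292726 , 0.56030509, 0.23132142]), 'eef_rot': array([3.66483574e-06, 1.13148933e-01, 9.93578039e-01, 7.65794507e-06]), 'contact_force': array([-0.63575567, -0.33403771, -0.47405422]), 'torque': array([ 0.03670445, -0.02356502,  0.01819639]), 'grasp_force': 0.0, 'gripper_width': 0.08517157945648358} 0.0187
```

```bash
python3 -c "
import cv2
a=cv2.imread('pics/top0.png')[110:290,140:400];cv2.imwrite('pics/t1.png',cv2.resize(a,None,fx=3,fy=3,interpolation=2))
a=cv2.imread('pics/side0.png')[140:330,140:410];cv2.imwrite('pics/s1.png',cv2.resize(a,None,fx=2.9,fy=2.9,interpolation=2))"
```

```text
(no output)
```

View pics/t1.png

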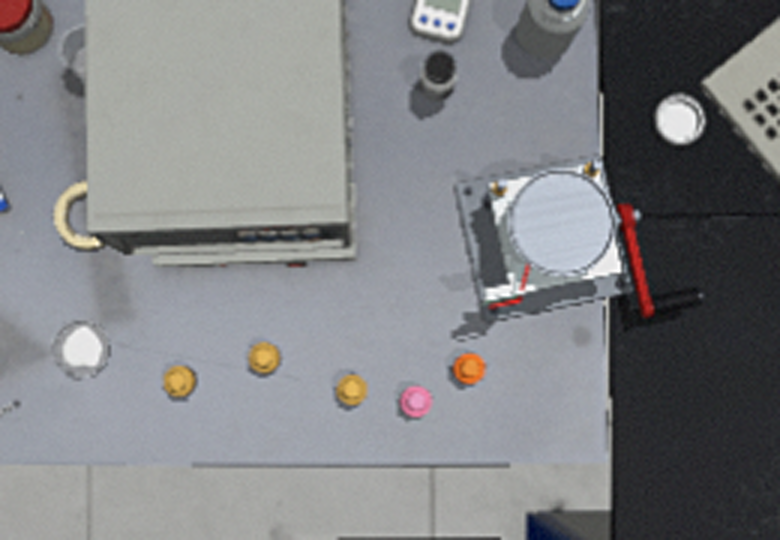

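View pics/s1.png

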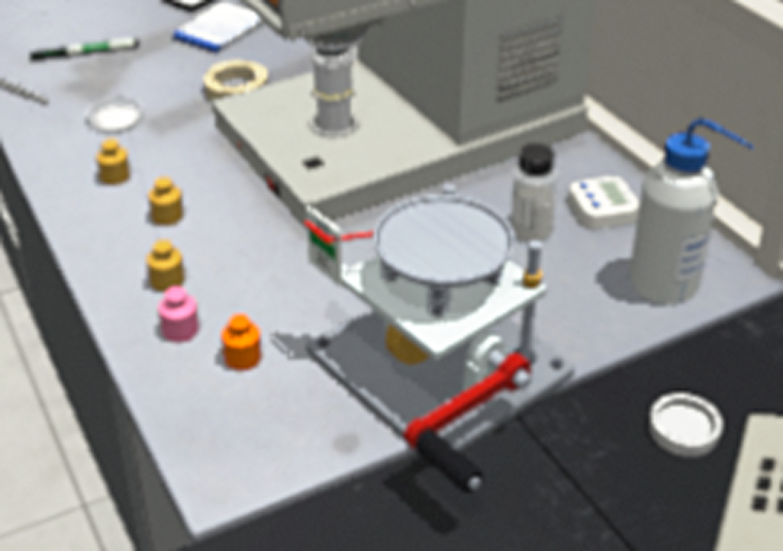

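The top picture shows three brass weights at about (row, col) (240,257), (229,228) and (237,200), with pink and orange decoys at their right. It also shows the pan at (184,328) and the black handle at (210,366). In the side picture the red pointer sits just above the green band.

```bash
cat >> h.py <<'E'
from scipy.spatial.transform import Rotation as Ro
def rot():
    o=r.observe(); q=o["eef_rot"]; return np.array(o["eef_pos"]),Ro.from_quat([q[1],q[2],q[3],q[0]])
def go(p,ydir=None,tilt=None):
    "print total turn (shares) then shift (shares) in tool axes after the turn, for a downward tool with y along ydir (world angle)"
    P,R=rot(); N=R
    if ydir is not None:
        best=None
        for a in(ydir,ydir+np.pi):
            y=np.array([np.cos(a),np.sin(a),0]); z=np.array([0,0,-1.])
            M=Ro.from_matrix(np.stack([np.cross(y,z),y,z],1)); v=(R.inv()*M).as_rotvec()
            if best is None or np.linalg.norm(v)<np.linalg.norm(best[0]): best=(v,M)
        v,N=best; print("turn",(v/(np.pi/4)).round(3),"rows>=",np.linalg.norm(v)/.125)
    d=N.inv().apply(np.array(p)-P)
    print("shift",(d/.8).round(4),"rows>=",(np.linalg.norm(d)/.0417).round(2))
E
python3 - <<'E'
from h import *
for w in((240,257.3),(229,228),(237,199.7)): print(atz("top",w,.04,1).round(3))
O=atz("top",(184,327.7),.142,1);H=atz("top",(209.7,365.7),.06,1);print(O,H)
v=(H-O)[:2];print(np.linalg.norm(v),np.arctan2(v[1],v[0])-np.arctan2(-.118,-.1))
# side check
m=r.trace("weight_0","side")
for b in m: print(b["confidence"],np.array(b["centre"])*[384,512],atz("side",b["centre"],.022).round(3))
for p in(O,H): print(proj("side",p))
print(r.camera_info("wrist"))
go((.43,.06,.25),1.57)
E
```

```text
[0.425 0.071 0.04 ]
[0.461 0.166 0.04 ]
[0.435 0.258 0.04 ]
[ 0.59324485 -0.14546992  0.142     ] [ 0.51970892 -0.28174754  0.06      ]
0.15485194285086765 0.2081897360449716
0.71 [230.016  195.4816] [0.425 0.078 0.022]
0.66 [212.8896 196.608 ] [0.455 0.15  0.022]
0.53 [259.8144 224.7168] [ 0.45  -0.067  0.022]
0.48 [195.1104 174.6944] [0.426 0.27  0.022]
0.46 [246.7968 201.3184] [0.415 0.005 0.022]
[292.66003407 221.51593488]
[294.89103686 297.86440008]
{'mtx': array([[283.45345219,   0.        , 257.3196669 ],
       [  0.        , 283.45345219, 187.46009191],
       [  0.        ,   0.        ,   1.        ]]), 'dist': array([0.00128355, 0.        , 0.        , 0.        , 0.        ]), 'camera_from_world': array([[ 0.22450496,  0.9744724 , -0.00103491, -0.5741398 ],
       [-0.93309483,  0.21466571, -0.28853539,  0.03858361],
       [-0.28094761,  0.0657433 ,  0.95746867, -0.37864718],
       [ 0.        ,  0.        ,  0.        ,  1.        ]])}
turn [-0.    -0.    -0.288] rows>= 1.8078360743180828
shift [-0.3764 -0.6251 -0.0234] rows>= 14.01
```

Request:
{"method": "arm_command", "body": {"commands": [[[0,0,-0.144],[0,0,0],0.2],[[0,0,-0.144],[0,0,0],0.2],[[0,0,-0.144],[0,0,0],0.2],[[0,0,-0.144],[0,0,0],0.2],[[0,0,-0.144],[0,0,0],0.2],[[0,0,-0.144],[0,0,0],0.2],[[0,0,-0.144],[0,0,0],0.2],[[0,0,-0.144],[0,0,0],0.2],[[0,0,-0.144],[0,0,0],0.2],[[0,0,-0.144],[0,0,0],0.2]], "force": 40}}

```text
t: 1.68
eef_pos: [0.1293, 0.5603, 0.2313]
eef_rot: [0.0, -0.439, 0.898, -0.0]
contact_force: [0.7, 0.2, 1.0]
gripper_width: 0.0685
grasp_force: 0.0
```

```bash
python3 - <<'E'
from h import *
go((.425,.071,.16),.21)
o=r.observe();print(o['eef_pos'],o['joint_positions'],o['gripper_width'])
E
```

```text
turn [-0.     0.    -1.109] rows>= 6.968057982803954
shift [ 0.6752 -0.234   0.0891] rows>= 13.82
[0.12927857 0.56029759 0.23129923] [ 1.13772307e+00  1.80790900e-01  1.60698832e+00 -2.51295987e-05
  1.35380145e+00 -1.34285692e+00] 0.06853531060389115
```

Request:
{"method": "arm_command", "body": {"commands": [[[0,0,0.152],[0,0,0],0.2],[[0,0,0.152],[0,0,0],0.2],[[0,0,0.152],[0,0,0],0.2],[[0,0,0.152],[0,0,0],0.2],[[0,0,0.152],[0,0,0],0.2],[[0,0,0.152],[0,0,0],0.2],[[0,0,0.152],[0,0,0],0.2],[[0,0,0.152],[0,0,0],0.2],[[0,0,0.152],[0,0,0],0.2],[[0,0,0.152],[0,0,0],0.2]]}}

```text
t: 2.52
eef_pos: [0.1293, 0.5603, 0.2313]
eef_rot: [0.0, 0.147, 0.989, 0.0]
contact_force: [1.0, -0.2, -0.6]
gripper_width: 0.0683
grasp_force: 0.0
```

Request:
{"method": "arm_command", "body": {"commands": [[[0,0,0.152],[0,0,0],0.2],[[0,0,0.152],[0,0,0],0.2],[[0,0,0.152],[0,0,0],0.2],[[0,0,0.152],[0,0,0],0.2],[[0,0,0.152],[0,0,0],0.2],[[0,0,0.152],[0,0,0],0.2],[[0,0,0.152],[0,0,0],0.2],[[0,0,0.152],[0,0,0],0.2],[[0,0,0.152],[0,0,0],0.2]]}}

```text
t: 3.27
eef_pos: [0.1293, 0.5603, 0.2313]
eef_rot: [0.0, 0.633, 0.774, 0.0]
contact_force: [0.1, -0.0, 0.5]
gripper_width: 0.0682
grasp_force: 0.0
```

```bash
python3 - <<'E'
from h import *
go((.425,.071,.16),.21)
go((.425,.071,.16))
o=r.observe();print(o['eef_pos'],o['joint_positions'],o['gripper_width'])
E
```

```text
turn [ 0.     0.    -0.012] rows>= 0.07326380951011607
shift [-0.6752  0.234   0.0891] rows>= 13.82
shift [-0.6731  0.2402  0.0891] rows>= 13.82
[0.12929118 0.56029136 0.23129381] [ 1.13769203e+00  1.80791865e-01  1.60699840e+00 -1.42023296e-05
  1.35379759e+00  9.36853052e-01] 0.06817166997003632
```

Request:
{"method": "arm_command", "body": {"commands": [[[0,0,0],[-0.045,0.016,0.006],0.2],[[0,0,0],[-0.045,0.016,0.006],0.2],[[0,0,0],[-0.045,0.016,0.006],0.2],[[0,0,0],[-0.045,0.016,0.006],0.2],[[0,0,0],[-0.045,0.016,0.006],0.2],[[0,0,0],[-0.045,0.016,0.006],0.2],[[0,0,0],[-0.045,0.016,0.006],0.2],[[0,0,0],[-0.045,0.016,0.006],0.2],[[0,0,0],[-0.045,0.016,0.006],0.2],[[0,0,0],[-0.045,0.016,0.006],0.2],[[0,0,0],[-0.045,0.016,0.006],0.2],[[0,0,0],[-0.045,0.016,0.006],0.2]]}}

```text
t: 4.27
eef_pos: [0.369, 0.1673, 0.1739]
eef_rot: [0.0, 0.63, 0.776, 0.001]
contact_force: [1.5, 1.1, -0.8]
gripper_width: 0.0686
grasp_force: 0.0
```

Request:
{"method": "arm_command", "body": {"commands": [[[0,0,0],[-0.045,0.016,0.006],0.2],[[0,0,0],[-0.045,0.016,0.006],0.2],[[0,0,0],[-0.043,0.016,0.005],0.2],[[0,0,0],[0,0,0],0.2]]}}

```text
t: 4.6
eef_pos: [0.4308, 0.0678, 0.1602]
eef_rot: [0.002, 0.632, 0.775, -0.0]
contact_force: [-0.3, -0.5, 0.5]
gripper_width: 0.068
grasp_force: 0.0
```

```bash
python3 - <<'E'
from h import *
P,R=rot();print(P)
cv2.imwrite("pics/w1.png",r.snapshot("wrist"))
for b in r.trace("weight_0","wrist")[:4]: 
    print(b["confidence"],np.array(b["centre"])*[384,512],atz("wrist",b["centre"],.025).round(4))
E
```

```text
[0.43077647 0.0677959  0.16023312]
0.95 [170.304 250.624] [0.4206 0.0772 0.025 ]
0.93 [281.088 250.112] [ 0.4452 -0.0492  0.025 ]
0.88 [231.0912 226.5088] [0.4083 0.0066 0.025 ]
0.87 [ 79.4112 309.4016] [0.4565 0.1717 0.025 ]
```

View pics/w1.png

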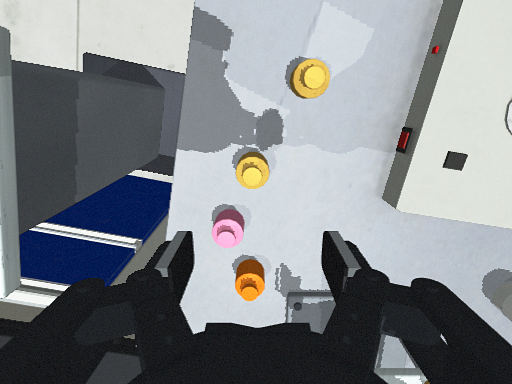

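The brass weight next to the pink decoy is at (171,252). The orange decoy sits between the open fingers at (281,250). I'm descending on the brass one.

Request:
{"method": "arm_command", "body": {"commands": [[[0,0,0],[0.0096,-0.0093,0.03],0.2],[[0,0,0],[0,0,0.04],0.2],[[0,0,0],[0,0,0.04],0.2],[[0,0,0],[0,0,0.04],0.2],[[0,0,0],[0,0,0.025],0.2],[[0,0,0],[0,0,0.014],0.2],[[0,0,0],[0,0,0],0.2],[[0,0,0],[0,0,0],0.9],[[0,0,0],[0,0,0],0.9],[[0,0,0],[0,0,0],0.9],[[0,0,0],[0,0,0],0.9],[[0,0,0],[0,0,0],0.9]]}}

```text
t: 5.7
eef_pos: [0.4207, 0.0791, 0.0106]
eef_rot: [0.001, 0.63, 0.776, 0.001]
contact_force: [0.4, 2.6, 6.9]
gripper_width: 0.0324
grasp_force: 39.9
```

Request:
{"method": "arm_command", "body": {"commands": [[[0,0,0],[0,0,0],0.9],[[0,0,0],[0,0,0],0.9],[[0,0,0],[0,0,0],0.9]]}}

```text
t: 5.95
eef_pos: [0.4206, 0.0791, 0.0106]
eef_rot: [0.001, 0.63, 0.776, 0.001]
contact_force: [0.4, 4.0, 6.6]
gripper_width: 0.0322
grasp_force: 39.9
```

Request:
{"method": "arm_command", "body": {"commands": [[[0,0,0],[0,0,-0.02],0.9],[[0,0,0],[0,0,-0.045],0.9],[[0,0,0],[0,0,-0.05],0.9],[[0,0,0],[0,0,-0.05],0.9],[[0,0,0],[0,0,-0.05],0.9],[[0,0,0],[0,0,-0.048],0.9],[[0,0,0],[-0.03,0.005,0],0.9],[[0,0,0],[-0.035,0.005,0],0.9],[[0,0,0],[-0.04,0.007,0],0.9],[[0,0,0],[0,0,0],0.9]]}}

```text
t: 6.78
eef_pos: [0.4512, -0.0048, 0.2207]
eef_rot: [0.002, 0.632, 0.775, -0.0]
contact_force: [-0.4, -0.2, -2.1]
gripper_width: 0.0322
grasp_force: 40.8
```

Request:
{"method": "arm_command", "body": {"commands": [[[0,0,0],[-0.027,0.02,0],0.9],[[0,0,0],[-0.036,0.027,0],0.9],[[0,0,0],[-0.036,0.027,0],0.9],[[0,0,0],[-0.036,0.027,0],0.9],[[0,0,0],[-0.03,0.023,0],0.9],[[0,0,0],[-0.018,0.014,0],0.9],[[0,0,0],[0,0,0],0.9],[[0,0,0],[0,0,0],0.9]]}}

```text
t: 7.45
eef_pos: [0.5872, -0.1213, 0.2189]
eef_rot: [-0.001, 0.631, 0.776, -0.0]
contact_force: [-1.1, 0.5, -1.8]
gripper_width: 0.0324
grasp_force: 40.8
```

```bash
python3 - <<'E'
from h import *
P,R=rot();print(P)
go((.588,-.121,.165))
a=r.snapshot("top");b=r.snapshot("wrist")
cv2.imwrite("pics/c2.png",np.hstack([cv2.resize(a[130:250,270:400],(520,480),interpolation=2),cv2.resize(b,None,fx=.5,fy=.5)[0:192].repeat(1,0) if 0 else cv2.copyMakeBorder(cv2.resize(b,(280,210)),0,270,0,0,cv2.BORDER_CONSTANT)]))
for l,z in(("pan_floor",.138),("handle",.06)):
  for b in r.trace(l,"wrist")[:2]: print(l,b["confidence"],atz("wrist",b["centre"],z),b["mask"].sum())
E
```

```text
[ 0.58723032 -0.12134097  0.21894646]
shift [0.0002 0.0011 0.0674] rows>= 1.29
pan_floor 0.93 [ 0.58846037 -0.12471556  0.138     ] 8242
handle 0.97 [ 0.51313166 -0.24510824  0.06      ] 438
```

View pics/c2.png

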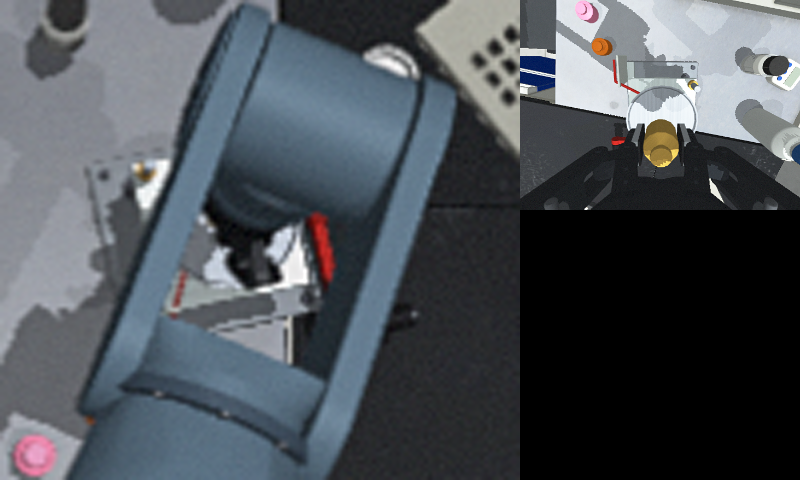

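Request:
{"method": "arm_command", "body": {"commands": [[[0,0,0],[0,0.001,0.03],0.9],[[0,0,0],[0,0,0.03],0.9],[[0,0,0],[0,0,0.015],0.9],[[0,0,0],[0,0,0.008],0.9],[[0,0,0],[0,0,0.007],0.9],[[0,0,0],[0,0,0.007],0.9],[[0,0,0],[0,0,0],0.9],[[0,0,0],[0,0,0],0.9],[[0,0,0],[0,0,0],0.9]]}}

```text
t: 8.4
eef_pos: [0.5889, -0.1214, 0.1427]
eef_rot: [0.001, 0.63, 0.776, 0.0]
contact_force: [-1.1, -0.3, -1.8]
gripper_width: 0.032
grasp_force: 41.0
```

Request:
{"method": "arm_command", "body": {"commands": [[[0,0,0],[0,0,0],0.5],[[0,0,0],[0,0,0],0.45],[[0,0,0],[0,0,0],0.4],[[0,0,0],[0,0,0],0.4],[[0,0,0],[0,0,0],0.4],[[0,0,0],[0,0,-0.01],0.4],[[0,0,0],[0,0,-0.02],0.4],[[0,0,0],[0,0,-0.04],0.4],[[0,0,0],[0,0,-0.045],0.4],[[0,0,0],[0,0,-0.01],0.4]]}}

```text
t: 9.23
eef_pos: [0.591, -0.1222, 0.249]
eef_rot: [0.005, 0.63, 0.776, 0.001]
contact_force: [0.8, -0.8, 1.2]
gripper_width: 0.0511
grasp_force: 0.0
```

Request:
{"method": "arm_command", "body": {"commands": [[[0,0,0],[0.037,-0.022,0],0.2],[[0,0,0],[0.037,-0.022,0],0.2],[[0,0,0],[0.037,-0.022,0],0.2],[[0,0,0],[0.037,-0.022,0],0.2],[[0,0,0],[0.037,-0.022,0],0.2],[[0,0,0],[0.037,-0.022,0],0.2],[[0,0,0],[0.037,-0.022,0],0.2],[[0,0,0],[0,0,0],0.2]]}}

```text
t: 9.9
eef_pos: [0.4216, 0.0599, 0.2418]
eef_rot: [-0.001, 0.629, 0.777, 0.0]
contact_force: [-0.4, 0.7, 0.0]
gripper_width: 0.0684
grasp_force: 0.0
```

```bash
python3 - <<'E'
from h import *
P,R=rot();print(P)
a=r.snapshot("side")
b=cv2.imread("pics/side0.png")
f=lambda a:cv2.resize(a[195:250,235:310],None,fx=5.2,fy=5.2,interpolation=cv2.INTER_CUBIC)
t=cv2.resize(r.snapshot("top")[140:240,280:390],None,fx=2.8,fy=2.8)
c=np.hstack([f(b),f(a)]);t=cv2.copyMakeBorder(t,0,0,0,c.shape[1]-t.shape[1],cv2.BORDER_CONSTANT)
cv2.imwrite("pics/s2.png",np.vstack([c,t]))
for im in(b,a):
    h=cv2.cvtColor(im[205:245,240:275],cv2.COLOR_BGR2HSV);s=h[...,1]>110
    red=s&((h[...,0]<10)|(h[...,0]>170));gr=s&(h[...,0]>45)&(h[...,0]<90)
    for m in(red,gr):
        y,x=np.nonzero(m); print([(c+240,y[x==c].min()+205,y[x==c].max()+205) for c in np.unique(x)])
E
```

```text
[0.4216269  0.05990866 0.24177861]
[(np.int64(245), np.int64(216), np.int64(217)), (np.int64(246), np.int64(216), np.int64(218)), (np.int64(247), np.int64(217), np.int64(219)), (np.int64(248), np.int64(217), np.int64(219)), (np.int64(249), np.int64(218), np.int64(220)), (np.int64(250), np.int64(219), np.int64(221)), (np.int64(251), np.int64(220), np.int64(222)), (np.int64(252), np.int64(220), np.int64(222)), (np.int64(253), np.int64(221), np.int64(223)), (np.int64(254), np.int64(221), np.int64(223)), (np.int64(255), np.int64(222), np.int64(222)), (np.int64(258), np.int64(221), np.int64(222)), (np.int64(259), np.int64(221), np.int64(222)), (np.int64(260), np.int64(221), np.int64(222)), (np.int64(261), np.int64(221), np.int64(221)), (np.int64(262), np.int64(221), np.int64(221)), (np.int64(263), np.int64(220), np.int64(221)), (np.int64(264), np.int64(220), np.int64(221)), (np.int64(265), np.int64(220), np.int64(221)), (np.int64(266), np.int64(220), np.int64(221)), (np.int64(267), np.int64(220), np.int64(221))]
[(np.int64(247), np.int64(221), np.int64(222)), (np.int64(248), np.int64(221)
[... 590 characters left out ...]
64(251), np.int64(223), np.int64(225)), (np.int64(252), np.int64(224), np.int64(226)), (np.int64(253), np.int64(225), np.int64(226)), (np.int64(254), np.int64(225), np.int64(226)), (np.int64(255), np.int64(225), np.int64(226)), (np.int64(258), np.int64(225), np.int64(225)), (np.int64(259), np.int64(225), np.int64(225)), (np.int64(260), np.int64(224), np.int64(225)), (np.int64(261), np.int64(224), np.int64(225)), (np.int64(262), np.int64(224), np.int64(225)), (np.int64(263), np.int64(224), np.int64(225)), (np.int64(264), np.int64(224), np.int64(224)), (np.int64(265), np.int64(224), np.int64(224)), (np.int64(266), np.int64(224), np.int64(224)), (np.int64(267), np.int64(223), np.int64(224))]
[]
```

View pics/s2.png

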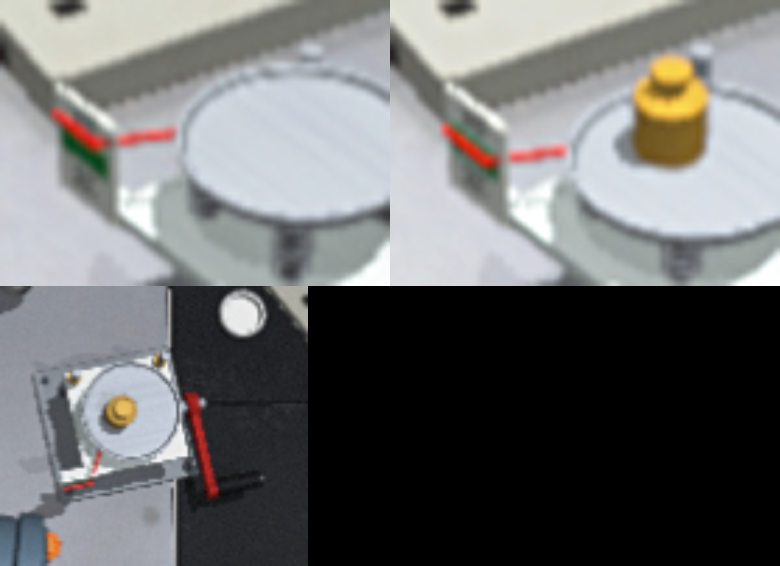

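Top view: the weight stands well inside the pan. Side view: the pointer now lies over the band, but it sits in front of the scale and parallax matters. I'll check it head-on with the wrist camera.

Request:
{"method": "arm_command", "body": {"commands": [[[0,0,-0.158],[0,0,0],0.2],[[0,0,-0.158],[0,0,0],0.2],[[0,0,-0.158],[0,0,0],0.2],[[0,0,-0.158],[0,0,0],0.2],[[0,0,-0.158],[0,0,0],0.2],[[0,0,-0.158],[0,0,0],0.2],[[0,0,-0.158],[0,0,0],0.2],[[0,0,-0.158],[0,0,0],0.2],[[0,0,-0.158],[0,0,0],0.2],[[0,0,-0.158],[0,0,0],0.2],[[0,0,-0.158],[0,0,0],0.2]]}}

```text
t: 10.92
eef_pos: [0.4263, 0.0553, 0.242]
eef_rot: [0.0, -0.003, 1.0, -0.0]
contact_force: [-0.0, 0.2, -0.1]
gripper_width: 0.0685
grasp_force: 0.0
```

```bash
python3 - <<'E'
from h import *
go((.414,-.107,.175),1.78);go((.414,-.107,.175))
E
```

```text
turn [-0.001  0.001 -0.259] rows>= 1.6278363755673637
shift [ 0.0571 -0.1952  0.0838] rows>= 4.22
shift [ 0.0165 -0.2027  0.0838] rows>= 4.22
```

Request:
{"method": "arm_command", "body": {"commands": [[[0,0,-0.13],[0,0,0],0.2],[[0,0,-0.13],[0,0,0],0.2],[[0,0,0],[0.011,-0.039,0.012],0.2],[[0,0,0],[0.011,-0.039,0.012],0.2],[[0,0,0],[0.011,-0.039,0.012],0.2],[[0,0,0],[0.011,-0.039,0.012],0.2],[[0,0,0],[0.011,-0.039,0.012],0.2],[[0,-0.15,0],[0,0,0],0.2],[[0,-0.155,0],[0,0,0],0.2],[[0,-0.155,0],[0,0,0],0.2],[[0,-0.155,0],[0,0,0],0.2],[[0,-0.155,0],[0,0,0],0.2]]}}

```text
t: 11.92
eef_pos: [0.4147, -0.1075, 0.1952]
eef_rot: [0.3, -0.098, 0.949, 0.028]
contact_force: [-1.8, 0.3, -0.4]
gripper_width: 0.0682
grasp_force: 0.0
```

Request:
{"method": "arm_command", "body": {"commands": [[[0,-0.155,0],[0,0,0],0.2],[[0,-0.155,0],[0,0,0],0.2],[[0,0,0],[0,0,0],0.2],[[0,0,0],[0,0,0],0.2]]}}

```text
t: 12.25
eef_pos: [0.4232, -0.0804, 0.2191]
eef_rot: [0.394, -0.078, 0.915, 0.033]
contact_force: [0.4, -0.1, 0.1]
gripper_width: 0.0683
grasp_force: 0.0
```

```bash
python3 - <<'E'
from h import *
print(ray("wrist",(.5,.5))); print(proj("wrist",(.517,-.085,.12)))
w=r.snapshot("wrist");cv2.imwrite("pics/w3.png",w)
x,y=map(int,proj("wrist",(.517,-.085,.12)))
c=w[max(0,y-40):y+40,max(0,x-50):x+50][::-1,::-1]
w2=cv2.resize(w[::-1,::-1],(320,240));c=cv2.resize(c,(480,384),interpolation=cv2.INTER_CUBIC)
cv2.imwrite("pics/w3c.png",np.hstack([c,cv2.copyMakeBorder(w2,0,144,0,0,cv2.BORDER_CONSTANT)]))
E
```

```text
(array([ 0.27210836, -0.10698764,  0.26291069]), array([ 0.88899462,  0.14598567, -0.43434427]))
[238.11413486 169.64618257]
```

View pics/w3c.png

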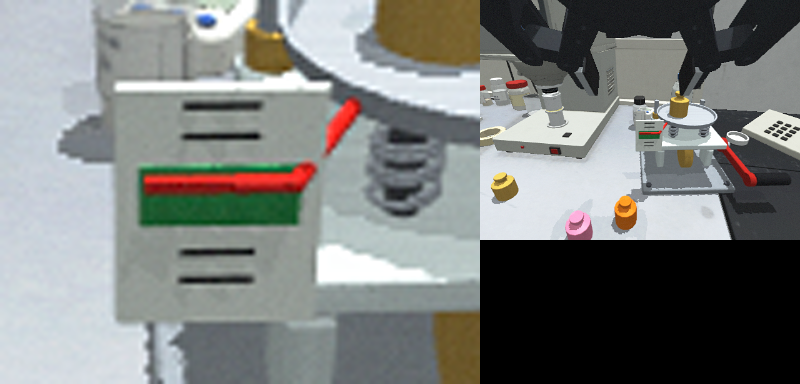

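Head-on view: the pointer centre (y≈184) lies inside the green band (168–225), about 4 mm below its top edge, seen from 28° above. A flatter look should remove the parallax doubt.

```bash
python3 - <<'E'
from h import *
P,R=rot();print(P, r.observe()['joint_positions'],R.as_matrix().round(2)); go(P+[0,0,-.085])
E
```

```text
[ 0.42340025 -0.0803769   0.21902875] [-1.08960029 -0.69428851  2.51851271  0.8473884   1.1724573  -3.11809981] [[-0.68 -0.17  0.72]
 [-0.12  0.99  0.12]
 [-0.73 -0.   -0.69]]
shift [0.0771 0.     0.0731] rows>= 2.04
```

Request:
{"method": "arm_command", "body": {"commands": [[[0,0.155,0],[0,0,0],0.2],[[0,0.155,0],[0,0,0],0.2],[[0,0.155,0],[0,0,0],0.2],[[0,0.155,0],[0,0,0],0.2],[[0,0,0],[0,0,0],0.2],[[0,0,0],[0,0,0],0.2]]}}

```text
t: 12.8
eef_pos: [0.425, -0.0775, 0.2175]
eef_rot: [0.161, -0.087, 0.983, 0.017]
contact_force: [-0.1, 0.3, -0.4]
gripper_width: 0.0682
grasp_force: 0.0
```

```bash
python3 - <<'E'
from h import *
P,R=rot();print(P, r.observe()['joint_positions'])
print(ray("wrist",(.5,.5)))
w=r.snapshot("wrist");cv2.imwrite("pics/w4.png",w)
for n in("w3","w4"):
    w=cv2.imread(f"pics/{n}.png");h=cv2.cvtColor(w,cv2.COLOR_BGR2HSV);s=(h[...,1]>110)&(h[...,2]>40)
    red=s&((h[...,0]<10)|(h[...,0]>170));gr=s&(h[...,0]>45)&(h[...,0]<90)
    k,L,st,ce=cv2.connectedComponentsWithStats(gr.astype(np.uint8));
    for i in range(1,k):
        if st[i,4]>30: print(n,"green",st[i],ce[i].round(1))
    x,y=np.nonzero(gr.sum(0)>2)[0],0
    for c in x[::3]:
        g=np.nonzero(gr[:,c])[0];q=np.nonzero(red[:,c])[0];q=q[(q>=g.min()-8)&(q<=g.max()+8)]
        if len(q):print(c,g.min(),g.max(),q.min(),q.max())
E
```

```text
[ 0.42504545 -0.07749095  0.21752604] [-0.64521382 -0.38225801  2.18252195  0.2658276   1.13356104 -2.48096009]
(array([ 0.31258907, -0.09920918,  0.32830255]), array([ 0.58294649,  0.10410341, -0.8059864 ]))
w3 green [224 162  34   7 209] [240.5 164.7]
w3 green [226 171  32   4  45] [239.9 173.2]
225 162 168 169 173
228 162 174 169 172
231 162 174 169 172
234 162 174 169 172
237 162 173 169 172
240 162 173 169 172
243 162 174 169 172
246 162 173 169 172
249 162 173 169 172
252 162 173 169 172
255 162 173 169 172
w4 green [221 226  33  11 171] [238.2 230.1]
222 226 236 230 234
225 226 235 230 233
228 226 235 230 233
231 226 235 230 233
234 226 235 230 233
237 226 235 229 232
240 226 235 229 232
243 226 235 229 232
246 226 235 229 232
249 226 235 229 232
252 226 235 229 232
```

```bash
python3 - <<'E'
from h import *
from scipy.optimize import least_squares
cv2.imwrite("pics/side2.png",r.snapshot("side"))
# fit a rendered profile: grey | green [t,b] | grey with red [p-w,p+w], blurred, in coordinate along image rows (sheared)
def fit(f,cols,r0,r1,sh,guess):
    im=cv2.imread(f"pics/{f}.png").astype(float); rows=np.arange(r0,r1)
    prof=np.mean([[im[y0:y0+1,c][0] if 0 else cv2.getRectSubPix(im.astype(np.float32),(1,1),(float(c),float(y+sh*(c-cols[0]))))[0,0] for y in rows] for c in cols],0)
    fine=np.arange(r0-4,r1+4,.05)
    def model(p):
        t,b,q,w,s=p[:5]; sg=lambda x:1/(1+np.exp(-x/.05))
        g=sg(fine-t)*sg(b-fine); R=sg(fine-q+w)*sg(q+w-fine); g=g*(1-R); k=np.exp(-.5*(np.arange(-60,61)*.05/max(abs(s),.2))**2);k/=k.sum()
        g=np.interp(rows,fine,np.convolve(g,k,'same'));R=np.interp(rows,fine,np.convolve(R,k,'same'))
        return np.stack([np.ones(len(rows)),g,R],1)
    def res(p):
        A=model(p); X=np.linalg.lstsq(A,prof,rcond=None)[0]; return (A@X-prof).ravel()
    o=least_squares(res,guess,diff_step=.01); p=o.x
    print(f,p.round(2),"rms",np.sqrt(np.mean(o.fun**2)).round(1)); return p
print(ray("side",(.5,.5))[0])
# w3,w4 upside-down: band top is at larger row
p=fit("w3",range(228,254),158,179,0,[161.5,174,170.5,1.8,.5]); print("mm below top",(p[1]-p[2])/(p[1]-p[0])*14)
p=fit("w4",range(224,252),221,241,-.03,[225.5,235.7,231.5,1.8,.5]); print((p[1]-p[2])/(p[1]-p[0])*14)
for f,g in(("side0",[216.5,223,218,1.2,.6]),("side2",[216.5,223,221,1.2,.6])):
    p=fit(f,np.arange(247.,253.),212,228,.75,g); print((p[2]-p[0])/(p[1]-p[0])*14)
E
```

```text
[ 0.20030973 -0.76040011  0.70705339]
w3 [161.35 173.82 170.7    1.76   0.27] rms 13.7
mm below top 3.50797135153366
w4 [226.29 235.14 231.63   1.66   0.73] rms 15.1
5.552435758853819
side0 [215.87 223.73 218.21   1.3    1.12] rms 26.1
4.170995718067447
side2 [213.57 229.51 221.54   0.36   1.2 ] rms 14.1
7.0044997633975825
```

Fitting both wrist views and the side view puts the pointer only about 0.8 mm inside the band's upper edge (pan_drop ≈ 14.8). A second weight would bring it to about 25, safely inside, so I'll add one.

```bash
python3 - <<'E'
from h import *
P,R=rot(); go(P+[0,0,.02],.207)
E
```

```text
turn [0.325 0.324 1.937] rows>= 12.506779110133811
shift [ 0.     0.    -0.025] rows>= 0.48
```

Request:
{"method": "arm_command", "body": {"commands": [[[0.025,0.025,0.149],[0,0,0],0.2],[[0.025,0.025,0.149],[0,0,0],0.2],[[0.025,0.025,0.149],[0,0,0],0.2],[[0.025,0.025,0.149],[0,0,0],0.2],[[0.025,0.025,0.149],[0,0,0],0.2],[[0.025,0.025,0.149],[0,0,0],0.2],[[0.025,0.025,0.149],[0,0,0],0.2],[[0.025,0.025,0.149],[0,0,0],0.2],[[0.025,0.025,0.149],[0,0,0],0.2],[[0.025,0.025,0.149],[0,0,0],0.2],[[0.025,0.025,0.149],[0,0,0],0.2],[[0.025,0.025,0.149],[0,0,0],0.2]]}}

```text
t: 13.9
eef_pos: [0.4222, -0.079, 0.2178]
eef_rot: [0.014, 0.588, 0.809, 0.001]
contact_force: [-0.0, 0.4, 0.4]
gripper_width: 0.0684
grasp_force: 0.0
```

Request:
{"method": "arm_command", "body": {"commands": [[[0.025,0.025,0.149],[0,0,0],0.2],[[0,0,0],[0,0,0],0.2],[[0,0,0],[0,0,0],0.2]]}}

```text
t: 14.15
eef_pos: [0.4226, -0.0791, 0.2178]
eef_rot: [0.001, 0.63, 0.776, -0.0]
contact_force: [-0.1, -0.2, 0.5]
gripper_width: 0.0683
grasp_force: 0.0
```

```bash
python3 - <<'E'
from h import *
P,R=rot(); print(P,r.observe()['joint_positions']);go((.43,.255,.16),.207);go((.43,.255,.16))
E
```

```text
[ 0.42262382 -0.07913786  0.21778397] [-4.62271452e-01 -1.46829224e-01  1.96777189e+00 -4.82198604e-04
  1.31955863e+00 -6.68791693e-01]
turn [ 0.001  0.001 -0.   ] rows>= 0.009924380306117217
shift [0.4069 0.0949 0.0722] rows>= 8.13
shift [0.407  0.0947 0.0719] rows>= 8.13
```

Request:
{"method": "arm_command", "body": {"commands": [[[0,0,0],[0.045,0.0105,0.004],0.2],[[0,0,0],[0.045,0.0105,0.004],0.2],[[0,0,0],[0.045,0.0105,0.004],0.2],[[0,0,0],[0.045,0.0105,0.012],0.2],[[0,0,0],[0.045,0.0105,0.012],0.2],[[0,0,0],[0.045,0.0105,0.012],0.2],[[0,0,0],[0.045,0.0105,0.012],0.2],[[0,0,0],[0.045,0.0105,0.012],0.2],[[0,0,0],[0.045,0.0105,0],0.2],[[0,0,0],[0,0,0],0.2],[[0,0,0],[0,0,0],0.2]]}}

```text
t: 15.07
eef_pos: [0.4304, 0.2551, 0.1597]
eef_rot: [0.0, 0.629, 0.778, -0.001]
contact_force: [-0.3, -0.4, 0.5]
gripper_width: 0.0686
grasp_force: 0.0
```

```bash
python3 - <<'E'
from h import *
P,R=rot();print(P); r.snapshot("wrist")
for b in r.trace("weight_0","wrist")[:4]: 
    p=atz("wrist",b["centre"],.025);print(b["confidence"],np.array(b["centre"])*[384,512],p.round(4))
go((.43,.257,.01))
E
```

```text
[0.43043423 0.25514563 0.15969636]
0.78 [171.1872 264.6016] [0.4375 0.2606 0.025 ]
0.64 [253.0944 266.9056] [0.4597 0.1709 0.025 ]
shift [ 0.0051 -0.0003  0.1875] rows>= 3.6
```

Request:
{"method": "arm_command", "body": {"commands": [[[0,0,0],[0.001,0.0073,0.03],0.2],[[0,0,0],[0,0,0.04],0.2],[[0,0,0],[0,0,0.04],0.2],[[0,0,0],[0,0,0.04],0.2],[[0,0,0],[0,0,0.024],0.2],[[0,0,0],[0,0,0.013],0.2],[[0,0,0],[0,0,0],0.2],[[0,0,0],[0,0,0],0.9],[[0,0,0],[0,0,0],0.9],[[0,0,0],[0,0,0],0.9],[[0,0,0],[0,0,0],0.9],[[0,0,0],[0,0,0],0.9]]}}

```text
t: 16.17
eef_pos: [0.4382, 0.256, 0.0124]
eef_rot: [0.002, 0.631, 0.776, 0.0]
contact_force: [-1.6, -2.3, 6.1]
gripper_width: 0.0321
grasp_force: 39.4
```

Request:
{"method": "arm_command", "body": {"commands": [[[0,0,0],[0,0,0],0.9],[[0,0,0],[0,0,0],0.9],[[0,0,0],[0,0,-0.02],0.9],[[0,0,0],[0,0,-0.045],0.9],[[0,0,0],[0,0,-0.05],0.9],[[0,0,0],[0,0,-0.05],0.9],[[0,0,0],[0,0,-0.05],0.9],[[0,0,0],[0,0,-0.05],0.9],[[0,0,0],[0,0,0],0.9]]}}

```text
t: 16.92
eef_pos: [0.4416, 0.2579, 0.2328]
eef_rot: [0.005, 0.631, 0.776, 0.006]
contact_force: [2.5, 0.6, -1.7]
gripper_width: 0.0321
grasp_force: 40.8
```

```bash
python3 - <<'E'
from h import *
P,R=rot();print(P); go((.45,0.0,.22))
a=cv2.imread("pics/side2.png")
t=r.snapshot("top")  # first weight on pan, unobstructed
cv2.imwrite("pics/top3.png",t)
h=cv2.cvtColor(t,cv2.COLOR_BGR2HSV)
m=(h[...,1]>120)&(h[...,0]>12)&(h[...,0]<32)
k,L,st,ce=cv2.connectedComponentsWithStats(m.astype(np.uint8))
for i in range(1,k):
    if st[i,4]>15: print(st[i],ce[i].round(1),atz("top",(ce[i][1],ce[i][0]),.16,1).round(4))
E
```

```text
[0.44162604 0.25792147 0.23280302]
shift [-0.3177 -0.056   0.0151] rows>= 6.2
[318 180  11  10  86] [322.6 184.5] [ 0.5895 -0.127   0.16  ]
[223 224  10  10  76] [227.7 228.8] [0.4581 0.1574 0.16  ]
[294 229   7   6  34] [296.7 231.6] [ 0.4489 -0.0468  0.16  ]
```

Request:
{"method": "arm_command", "body": {"commands": [[[0,0,0],[-0.035,-0.006,0],0.9],[[0,0,0],[-0.047,-0.008,0],0.9],[[0,0,0],[-0.047,-0.008,0],0.9],[[0,0,0],[-0.047,-0.008,0],0.9],[[0,0,0],[-0.047,-0.008,0],0.9],[[0,0,0],[-0.047,-0.009,0],0.9],[[0,0,0],[-0.047,-0.009,0],0.9],[[0,0,0],[0,0,0],0.9]]}}

```text
t: 17.63
eef_pos: [0.4444, -0.0071, 0.2223]
eef_rot: [0.001, 0.633, 0.774, -0.002]
contact_force: [0.5, 0.9, -1.3]
gripper_width: 0.0323
grasp_force: 40.7
```

Request:
{"method": "arm_command", "body": {"commands": [[[0,0,0],[-0.03,0.017,0],0.9],[[0,0,0],[-0.041,0.023,0],0.9],[[0,0,0],[-0.041,0.023,0],0.9],[[0,0,0],[-0.041,0.023,0],0.9],[[0,0,0],[-0.041,0.023,0],0.9],[[0,0,0],[-0.03,0.017,0],0.9],[[0,0,0],[-0.02,0.012,0],0.9],[[0,0,0],[0,0,0],0.9],[[0,0,0],[0,0,0],0.9]]}}

```text
t: 18.38
eef_pos: [0.5921, -0.1698, 0.2216]
eef_rot: [-0.001, 0.631, 0.776, -0.001]
contact_force: [0.2, 0.2, -2.6]
gripper_width: 0.0319
grasp_force: 40.7
```

```bash
python3 - <<'E'
from h import *
P,R=rot();print(P,r.observe()['gripper_width']); go((.598,-.1685,.137))
E
```

```text
[ 0.59213757 -0.16979053  0.22163057] 0.031914266688775235
shift [1.000e-04 7.700e-03 1.058e-01] rows>= 2.03
```

Request:
{"method": "arm_command", "body": {"commands": [[[0,0,0],[0,0.0077,0.02],0.9],[[0,0,0],[0,0,0.03],0.9],[[0,0,0],[0,0,0.025],0.9],[[0,0,0],[0,0,0.012],0.9],[[0,0,0],[0,0,0.009],0.9],[[0,0,0],[0,0,0.008],0.9],[[0,0,0],[0,0,0],0.9],[[0,0,0],[0,0,0],0.9],[[0,0,0],[0,0,0],0.9]]}}

```text
t: 19.13
eef_pos: [0.5985, -0.1682, 0.1403]
eef_rot: [0.0, 0.631, 0.776, -0.001]
contact_force: [-0.7, -0.1, -0.7]
gripper_width: 0.0321
grasp_force: 40.8
```

Request:
{"method": "arm_command", "body": {"commands": [[[0,0,0],[0,0,0],0.5],[[0,0,0],[0,0,0],0.45],[[0,0,0],[0,0,0],0.4],[[0,0,0],[0,0,0],0.4],[[0,0,0],[0,0,0],0.4],[[0,0,0],[0,0,-0.01],0.4],[[0,0,0],[0,0,-0.02],0.4],[[0,0,0],[0,0,-0.04],0.4],[[0,0,0],[0,0,-0.045],0.4],[[0,0,0],[0,0,-0.01],0.4]]}}

```text
t: 19.97
eef_pos: [0.6013, -0.1697, 0.2475]
eef_rot: [0.005, 0.631, 0.776, 0.0]
contact_force: [1.0, -0.3, 2.8]
gripper_width: 0.0512
grasp_force: 0.0
```

Request:
{"method": "arm_command", "body": {"commands": [[[0,0,0],[0.026,-0.033,0.006],0.2],[[0,0,0],[0.026,-0.033,0.006],0.2],[[0,0,0],[0.026,-0.033,0.006],0.2],[[0,0,0],[0.026,-0.033,0.006],0.2],[[0,0,0],[0.026,-0.033,0.006],0.2],[[0,0,0],[0.026,-0.033,0.006],0.2],[[-0.025,-0.025,-0.149],[0,0,0],0.2],[[-0.025,-0.025,-0.149],[0,0,0],0.2],[[-0.025,-0.025,-0.149],[0,0,0],0.2],[[-0.025,-0.025,-0.149],[0,0,0],0.2],[[-0.025,-0.025,-0.149],[0,0,0],0.2],[[-0.025,-0.025,-0.149],[0,0,0],0.2]]}}

```text
t: 20.97
eef_pos: [0.4183, -0.0786, 0.2117]
eef_rot: [0.083, 0.321, 0.944, 0.007]
contact_force: [-0.9, 0.4, -0.3]
gripper_width: 0.0683
grasp_force: 0.0
```

Request:
{"method": "arm_command", "body": {"commands": [[[-0.025,-0.025,-0.149],[0,0,0],0.2],[[-0.025,-0.025,-0.149],[0,0,0],0.2],[[-0.025,-0.025,-0.149],[0,0,0],0.2],[[-0.025,-0.025,-0.149],[0,0,0],0.2],[[-0.025,-0.025,-0.149],[0,0,0],0.2],[[-0.025,-0.025,-0.149],[0,0,0],0.2],[[-0.025,-0.025,-0.149],[0,0,0],0.2],[[0,0,0],[0,0,0],0.2],[[0,0,0],[0,0,0],0.2]]}}

```text
t: 21.72
eef_pos: [0.4181, -0.0792, 0.2114]
eef_rot: [0.162, -0.082, 0.983, 0.016]
contact_force: [-0.1, 0.3, 0.1]
gripper_width: 0.0684
grasp_force: 0.0
```

```bash
python3 - <<'E'
from h import *
P,R=rot();print(P,r.observe()['joint_positions'])
C,_=ray("wrist",(.5,.5)); S=np.array([.517,-.085,.12]); d=C-S; n=np.array([-.978,-.208])
print("tan",d[2]/(d[:2]@n))
w=r.snapshot("wrist");cv2.imwrite("pics/w5.png",w);s=r.snapshot("side");t=r.snapshot("top");cv2.imwrite("pics/side5.png",s)
x,y=map(int,proj("wrist",S))
c=w[y-40:y+40,x-50:x+50][::-1,::-1]
f=lambda a,k:cv2.resize(a,(k,300),interpolation=cv2.INTER_CUBIC)
cv2.imwrite("pics/c5.png",np.hstack([f(c,375),f(s[190:250,235:320],425)]))
h=cv2.cvtColor(w,cv2.COLOR_BGR2HSV);s=(h[...,1]>110)&(h[...,2]>40)
red=s&((h[...,0]<10)|(h[...,0]>170));gr=s&(h[...,0]>45)&(h[...,0]<90)
for c in range(x-12,x+13,4):
    print(c,[ (np.nonzero(m[y-25:y+25,c])[0]+y-25)[[0,-1]] for m in(gr,red) if m[y-25:y+25,c].any()])
from h import proj
E
```

```text
[ 0.41805942 -0.07915284  0.21141996] [-0.66020847 -0.39748258  2.20538902  0.26750326  1.12536462 -2.4871907 ]
tan 0.9619744685405103
223 [array([239, 245]), array([232, 237])]
227 [array([236, 245]), array([232, 235])]
231 [array([236, 245]), array([232, 235])]
235 [array([236, 245]), array([232, 235])]
239 [array([236, 245]), array([231, 234])]
243 [array([236, 245]), array([231, 234])]
247 [array([235, 245]), array([231, 234])]
```

View pics/c5.png

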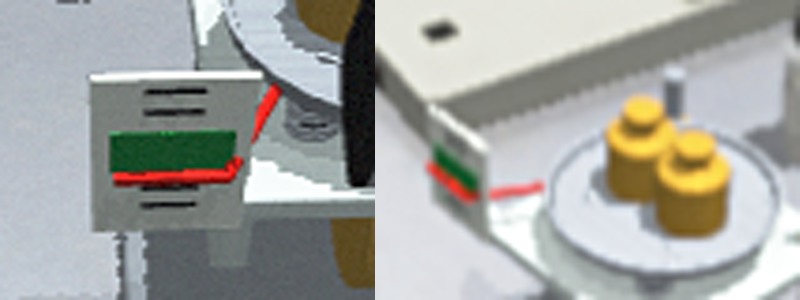

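With two weights the pointer centre is about 2 mm above the band's lower edge after parallax correction, so the drop is ≈25–26 mm, which is in the band. Both weights stand inside the pan. Next is the handle.

Request:
{"method": "arm_command", "body": {"commands": [[[0.025,0.025,0.149],[0,0,0],0.3],[[0.025,0.025,0.149],[0,0,0],0.3],[[0.025,0.025,0.149],[0,0,0],0.3],[[0.025,0.025,0.149],[0,0,0],0.3],[[0.025,0.025,0.149],[0,0,0],0.3],[[0.025,0.025,0.149],[0,0,0],0.3],[[0.025,0.025,0.149],[0,0,0],0.3],[[0.025,0.025,0.149],[0,0,0],0.3],[[0.025,0.025,0.149],[0,0,0],0.3],[[0.025,0.025,0.149],[0,0,0],0.3],[[0.025,0.025,0.149],[0,0,0],0.3],[[0.025,0.025,0.149],[0,0,0],0.3]]}}

```text
t: 22.87
eef_pos: [0.4185, -0.0782, 0.2111]
eef_rot: [0.014, 0.587, 0.809, 0.0]
contact_force: [0.2, -0.6, 0.3]
gripper_width: 0.0597
grasp_force: 0.0
```

Request:
{"method": "arm_command", "body": {"commands": [[[0.025,0.025,0.149],[0,0,0],0.3],[[0,0,0],[0,0,0],0.3],[[0,0,0],[0,0,0],0.3]]}}

```text
t: 23.12
eef_pos: [0.4184, -0.0786, 0.2109]
eef_rot: [0.001, 0.63, 0.777, -0.001]
contact_force: [-0.3, -0.4, 0.5]
gripper_width: 0.0602
grasp_force: 0.0
```

```bash
python3 - <<'E'
from h import *
go((.518,-.281,.14),.207)
print(rot()[0])
E
```

```text
turn [-0.001  0.003  0.001] rows>= 0.01879738358140735
shift [-0.2732  0.0698  0.0886] rows>= 5.67
[ 0.41843507 -0.07855544  0.21087312]
```

Request:
{"method": "arm_command", "body": {"commands": [[[0,0,0],[-0.045,0.012,0],0.3],[[0,0,0],[-0.046,0.012,0],0.3],[[0,0,0],[-0.046,0.012,0.01],0.3],[[0,0,0],[-0.046,0.012,0.02],0.3],[[0,0,0],[-0.045,0.011,0.02],0.3],[[0,0,0],[-0.045,0.011,0.02],0.3],[[0,0,0],[0,0,0.019],0.3],[[0,0,0],[0,0,0],0.3],[[0,0,0],[0,0,0],0.3]]}}

```text
t: 23.87
eef_pos: [0.5165, -0.2802, 0.139]
eef_rot: [-0.001, 0.63, 0.776, -0.001]
contact_force: [0.1, 0.2, 0.6]
gripper_width: 0.0597
grasp_force: 0.0
```

```bash
python3 - <<'E'
from h import *
P,R=rot();print(P); a=r.snapshot("wrist")
for b in r.trace("handle","wrist")[:2]: print(b["confidence"],np.array(b["centre"])*[384,512],atz("wrist",b["centre"],.058),b["mask"].sum())
x,y=map(int,proj("wrist",(.52,-.281,.055)));print(x,y)
cv2.circle(a,(x,y),2,(255,255,0),-1)
cv2.imwrite("pics/w6.png",a)
go((.52,-.281,.037))
E
```

```text
[ 0.51650349 -0.2802235   0.13900435]
0.82 [156.9024 296.0896] [ 0.54255349 -0.24448882  0.058     ] 4443
259 192
shift [-0.001   0.0027  0.1304] rows>= 2.5
```

View pics/w6.png

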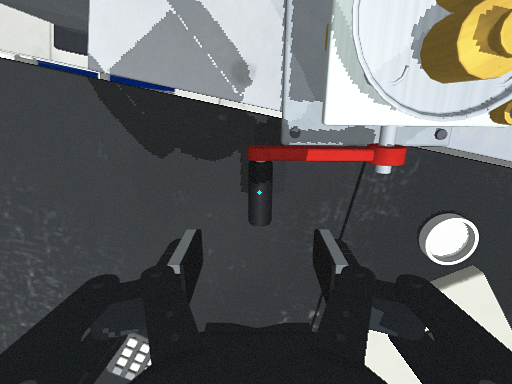

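The cyan dot, my handle estimate, lies on the middle of the black handle at (260,192), and the lever is aligned with the gripper. Descending and closing.

Request:
{"method": "arm_command", "body": {"commands": [[[0,0,0],[-0.001,0.0027,0.03],0.3],[[0,0,0],[0,0,0.035],0.3],[[0,0,0],[0,0,0.035],0.3],[[0,0,0],[0,0,0.02],0.3],[[0,0,0],[0,0,0.01],0.3],[[0,0,0],[0,0,0],0.3],[[0,0,0],[0,0,0],0.95],[[0,0,0],[0,0,0],0.95],[[0,0,0],[0,0,0],0.95],[[0,0,0],[0,0,0],0.95],[[0,0,0],[0,0,0],0.95],[[0,0,0],[0,0,0],0.95]], "force": 50}}

```text
t: 24.97
eef_pos: [0.5191, -0.2829, 0.0377]
eef_rot: [0.001, 0.631, 0.776, -0.002]
contact_force: [-6.1, -2.8, 5.4]
gripper_width: 0.0187
grasp_force: 48.6
```

Request:
{"method": "arm_command", "body": {"commands": [[[0,0,0],[0,0,0],0.95],[[0,0,0],[0,0,0],0.95],[[0,0,0],[0,0,0],0.95]]}}

```text
t: 25.22
eef_pos: [0.5191, -0.2829, 0.0377]
eef_rot: [0.001, 0.631, 0.776, -0.002]
contact_force: [-7.2, -1.4, 5.2]
gripper_width: 0.0185
grasp_force: 48.6
```

Request:
{"method": "arm_command", "body": {"commands": [[[0,0,0],[0,0.0011,-0.0163],0.95],[[0,0,0],[0,0.0032,-0.016],0.95],[[0,0,0],[0,0.0053,-0.0155],0.95],[[0,0,0],[0,0.0072,-0.0147],0.95],[[0,0,0],[0,0.0091,-0.0136],0.95],[[0,0,0],[0,0.0108,-0.0123],0.95],[[0,0,0],[0,0,0],0.95],[[0,0,0],[0,0,0],0.95]]}}

```text
t: 25.88
eef_pos: [0.5474, -0.2773, 0.1086]
eef_rot: [0.001, 0.631, 0.776, -0.003]
contact_force: [-10.6, -5.3, 3.3]
gripper_width: 0.0184
grasp_force: 50.6
```

Request:
{"method": "arm_command", "body": {"commands": [[[0,0,0],[0,0.0123,-0.0108],0.95],[[0,0,0],[0,0.0136,-0.0091],0.95],[[0,0,0],[0,0.0147,-0.0072],0.95],[[0,0,0],[0,0.0155,-0.0053],0.95],[[0,0,0],[0,0.016,-0.0032],0.95],[[0,0,0],[0,0.0163,-0.0011],0.95],[[0,0,0],[0,0,0],0.95],[[0,0,0],[0,0,0],0.95],[[0,0,0],[0,0,0],0.95],[[0,0,0],[0,0,0],0.95],[[0,0,0],[0,0,0],0.95],[[0,0,0],[0,0,0],0.95]]}}

```text
t: 26.88
eef_pos: [0.6177, -0.2633, 0.1385]
eef_rot: [0.002, 0.631, 0.776, -0.002]
contact_force: [-3.4, -4.2, 4.0]
gripper_width: 0.0187
grasp_force: 50.6
```

```bash
python3 - <<'E'
from h import *
P,R=rot();print(P)
s=r.snapshot("side");w=r.snapshot("wrist")
cv2.imwrite("pics/e.png",np.hstack([cv2.resize(s[150:310,210:370],(480,480),interpolation=2),cv2.copyMakeBorder(cv2.resize(w,(320,240)),0,240,0,0,cv2.BORDER_CONSTANT)]))
E
```

```text
[ 0.61770537 -0.26325415  0.13848265]
```

View pics/e.png

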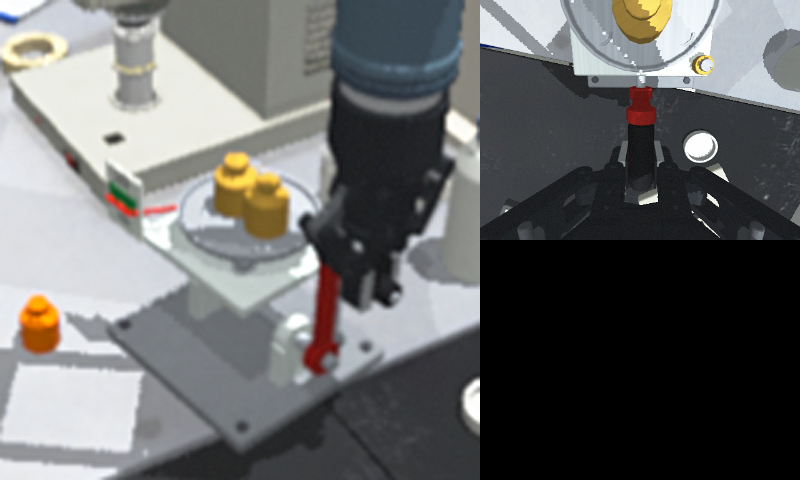

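The lever stands straight up: the handle moved 100 mm along own x and 101 mm up. Both weights are on the raised pan, clear of the gripper, and the pointer is still at the lower part of the band. Handing in.

```bash
python3 -c "
from plant import r
print(r.close_job())"
```

```text
the job is handed in; nothing more can be done
None
```

The job is handed in, with no verdict returned: two brass weights are on the pan (pointer measured in the green band, about 25–26 mm of drop), and the fingers are holding the cam lever straight up by its handle.

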